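Put two tested circuit cards away behind the rack lip

TASK

The blue-gripped and the orange-gripped circuit card have passed their test: lift each out of its stand, over the rack's front lip, and lower it gently (no long drop) behind the lip in the bay painted its own colour, foot on the rack floor, standing or leaning on the backrest, either face forward. Leave the grey card in its bay and everything else on the bench where it is.

Things in the scene. Friction and masses are not known exactly. Their poses are not given: they have to be found in the camera images.
- card_blue: plug-in circuit card with a blue grip bar, standing on its edge: 14 thick (own x), 90 wide (own y), 90 tall, about 180 g. Origin: centre of its underside; z up. The grip bar is its top 25 (65 to 90 above the origin), flat on both faces, 14 thick and 90 wide; below it are a green board with parts (own +x face) on an aluminium plate (-x face) and a black foot. Rigid and loose, free to lift straight up out of stand_blue.
- card_orange: plug-in circuit card with an orange grip bar, standing on its edge: 14 thick (own x), 90 wide (own y), 90 tall, about 180 g. Origin: centre of its underside; z up. The grip bar is its top 25 (65 to 90 above the origin), flat on both faces, 14 thick and 90 wide; below it are a green board with parts (own +x face) on an aluminium plate (-x face) and a black foot. Rigid and loose, free to lift straight up out of stand_orange.
- card_grey: bystander: an identical card with a grey grip bar, already standing in the rack's third bay, which has no colour mark. Origin: centre of its underside; top 102 above the bench.
- rack: fixed low rack, 56 deep (own x) by 366 wide (own y), open above. Origin: centre of its underside on the bench; own -x is its front. Floor 12 above the bench. Front retaining lip 5 thick, rising 35 above that floor; backrest 5 thick, rising 50 above the floor; 36 clear between them. Dividers 6 thick and 35 high split it into three bays, centred at own y = -120, 0 and +120, each 114 wide inside.
- bay_blue: the rack bay painted blue on the lip and the backrest (paint only). Origin: centre of that bay's floor (12 above the bench), midway between lip and backrest; x from lip to backrest, y along the rack, z up.
- bay_orange: the rack bay painted orange on the lip and the backrest. Origin and axes as for bay_blue.
- stand_blue: fixed black test stand 70 x 124, 8 high, with a white-walled slot 22 (own x) by 98 (own y), walls up to 26 above the bench, in which the blue card stands 18 deep. Origin: centre of its underside, the slot's middle.
- stand_orange: the same stand, holding the orange card.
- cleaner: bystander: white plastic bottle with red cap, 48 across, 110 tall. Origin: centre of its underside.
- spool: bystander: grey spool with silvery winding, 56 across, 40 tall, on its flange. Origin: centre of its underside.
- mug: bystander: white mug, 80 across, 90 tall. Origin: centre of its underside.
- screwdriver: bystander: yellow-handled screwdriver lying on the bench beyond the rack.
- heatsink: bystander: finned aluminium block 50 x 60, 28 tall, on the bench between the stands. Origin: centre of its underside.
- meter: bystander: yellow hand-held meter 160 x 82, 34 tall (42 at its dial), lying flat. Origin: centre of its underside.
- tray: bystander: blue divided parts tray 120 x 170, 35 tall. Origin: centre of its underside.
Not all that is in view belongs to the job. Leave any pink look-alike of the card_orange alone.

How it is judged:
At the end, for the whole second after the job is handed in: Both cards rest behind the lip in the bay of their own colour, released and still (under 0.03 m/s and 1.5 rad/s): underside centre within 20 mm of the bay's middle each way and less than 10 mm above the bay floor, grip bar up, leaning no more than 0.6 rad (x of card_blue in the frame of bay_blue between -0.02 and 0.02 m and y of card_blue in the frame of bay_blue between -0.02 and 0.02 m and z of card_blue in the frame of bay_blue between -0.005 and 0.01 m and angle between each of card_blue, card_orange's own z axis and vertical below 0.6 rad and linear speed of each of card_blue, card_orange below 0.03 m/s and angular speed of each of card_blue, card_orange below 1.5 rad/s and x of card_orange in the frame of bay_orange between -0.02 and 0.02 m and y of card_orange in the frame of bay_orange between -0.02 and 0.02 m and z of card_orange in the frame of bay_orange between -0.005 and 0.01 m); the robot touches nothing.
It fails at once if the grey card shifted more than 25 mm or tipped beyond 0.6 rad (distance of card_grey from where it was at the start of the episode above 0.025 m or angle between card_grey's own z axis and vertical above 0.6 rad).
It fails at once if a bystander shifted more than 40 mm (distance of any of cleaner, spool, mug, screwdriver, heatsink, meter, tray from where it was at the start of the episode above 0.04 m).
It fails at once if a card let fall from more than about 40 mm (not held, and faster than 0.9 m/s) ((contact force between card_blue and the fingers below 0.05 N and linear speed of card_blue above 0.9 m/s) or (contact force between card_orange and the fingers below 0.05 N and linear speed of card_orange above 0.9 m/s)).
It also fails if it takes over 54 s, if anything falls off the work surface, if the arm or the gripper's body presses on something with over 40 N, if the wrist force passes 120 N, or if a joint passes its speed limit or range.

ROBOT

A 6-joint arm with a two-finger parallel gripper is mounted at the origin on the work surface. World frame = base frame: x ahead of the robot, y to its left, z up, the work surface at z = 0. Lengths are in m, angles in rad, forces in N, time in s.
With the tool pointing down it reaches from about 0.35 to 0.85 m from the base axis. Payload 8.1 kg.
Tool frame: the origin (TCP) lies at the very end of the fingers, on their centre line; the grasp point (between the pads) lies 19 mm behind it; z points along the fingers, y is the direction in which the jaws open and shut (so a half turn about z gives the same grasp; the last joint's range is limited). The gripper opens to 93 mm and grips with 3 to 60 N. Pads are 15 mm wide; open, the fingers measure 128 mm over their backs; the gripper's body (75 mm by 188 mm) begins 65 mm behind the grasp point.
Start: joints at [-1.384, 0.13, 1.488, -0, 1.523, -0.085], TCP at [0.161, -0.578, 0.219] pointing down, gripper open.
Joint ranges: [-2.96, 2.96], [-0.89, 2.26], [0.02, 2.5], [-1.34, 4.48], [0, 2.73], [-2.66, 2.66]. Speed limits (rad/s): [2.39, 2.39, 2.79, 3.14, 3.14, 3.14].

INTERFACE

Orientations are given as a rotation vector (axis times angle).
In Python, from plant import * gives the robot as it stands.
- The arm moves only by the tool carry_out, never from a script. Its argument "motion" is a list that holds one entry, the list of rows, each a list of 6 numbers: the shift along the world's x, y, z in units of 30 mm (1.0 is 30 mm), then the turn, a rotation vector about the world's x, y, z in units of 5 degrees (1.0 is 5 degrees). A call has 1 to 10 rows; each row shifts and turns the commanded pose from where the row before left it; what a row does not reach is not made up. A row lasts 1/12 s, in which the tool goes at most 41.7 mm and 7.16 degrees, less where a joint would pass 70% of its speed; a pose out of reach is approached as far as the arm can. A call is refused whole if a number of a shift passes 1 or a number of a turn 1, either way. A call with a gripper value outside its range is refused whole. "claw" is the opening, from -1 (shut) to 1 (fully open), so that 0 is half open, set as the call begins (left out, the last holds). The fingers move at their own pace and stop on an object; "squeeze" is the grip in N (left out, the last holds). Time passes only in rows, so rows that do not move let the fingers close. It gives the time, the measured TCP pose, the force and the opening at its end, in the units of the state.
- state(): the state, without advancing time (a new reading comes with each control period).
- snapshot(name): name is "scene" or "side" or "wrist"; returns a dict with "img" (400x640x3 uint8, red, green, blue), "range_z" (400x640 float32, m along the optical axis (not along the pixel's ray), 0 where there is no reading), "K" (3x3 intrinsics, pixels), "rvec" (rotation vector, rad) and "tvec" (3), from world to camera coordinates, as OpenCV has them. Camera axes: x right, y down, z forward; pixel columns grow to the right and rows downward; lengths in m; the calibration is good to about 2 mm. A picture is of the moment at which its call begins.
- job_done(): hands the job in, once; it reports no verdict.
The state is a dict: "time": time; "joint_positions": joint angles; "qd": joint speeds; "joint_efforts": joint torques, N m; "tcp_pos": TCP position; "tool_rot": TCP orientation; "contact_force": force on the tool from outside, world axes, zero at the start; "torque": the same for the moment, N m; "opening": finger opening in m.
Only numpy, scipy, OpenCV 4.12 (cv2) and the standard library are available. Lean on these libraries where they do the work, as an engineer would, in place of code of your own. Each camera call takes 0.05 s, during which the arm holds its last target. There are 200 camera calls.

## Working session

There is one attempt and no reset: what is moved stays moved. The work goes in short steps, Python scripts to look and compute and a tool call to move; the robot and the scene stay as the last step left them, time stands still between calls to the robot, and variables do not carry over. Pictures are saved under pics/ and viewed, about 8 in all and at most 12, crops included, and the job is handed in when it is done.

Besides the shell and the picture viewer there is one more tool, called after "Call:" as name(argument=value, ...), one argument or row to a line, values as JSON. carry_out: Moves the arm, as the interface text tells. Its arguments: {"type":"object","properties":{"motion":{"type":"array","items":{"type":"array","items":{"type":"array","items":{"type":"number"}}}},"claw":{"type":"number"},"squeeze":{"type":"number"}},"required":["motion"]}

```bash
mkdir -p pics; python3 - <<'E'
from plant import *
import cv2,numpy as np
for n in("scene","side"):
    s=snapshot(n); cv2.imwrite(f"pics/{n}0.png",s["img"][:,:,::-1]); np.savez(f"{n}0.npz",**s)
    R=cv2.Rodrigues(np.array(s["rvec"]))[0]; print(n,(-R.T@np.array(s["tvec"])).round(3),R[2].round(2))
print(state())
E
```

```text
scene [0.995 0.471 1.057] [-0.36 -0.41 -0.83]
side [-0.28  -0.97   1.164] [ 0.5   0.55 -0.67]
{'time': 0.1, 'joint_positions': array([-1.38437419e+00,  1.31098049e-01,  1.48915318e+00, -1.83511608e-05,
        1.52299289e+00, -8.53662712e-02]), 'qd': array([-0.00086792, -0.00093198, -0.00214482,  0.00152918, -0.00104506,
       -0.00057005]), 'joint_efforts': array([ 8.72449273e-04, -5.61339891e+01, -4.93097413e+01,  7.69885490e-02,
        2.90665106e-02, -5.68191331e-05]), 'tcp_pos': array([ 0.16101306, -0.57746721,  0.21769437]), 'tool_rot': array([-3.11099557e+00, -4.25389495e-01,  1.59691324e-04]), 'contact_force': array([0.03609207, 0.08377833, 0.07036441]), 'torque': array([0.07004343, 0.02383787, 0.03267244]), 'opening': 0.09326448186485861}
```

View pics/scene0.png

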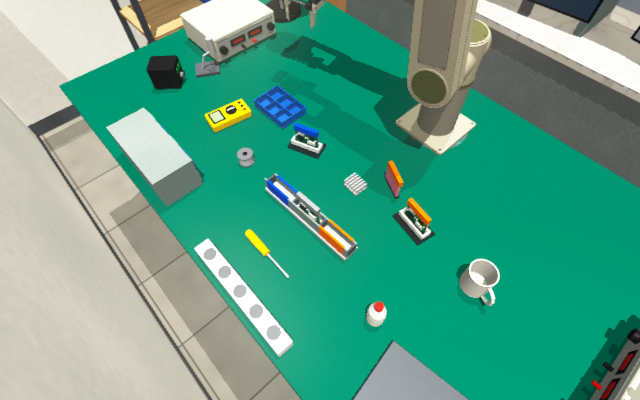

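View pics/side0.png

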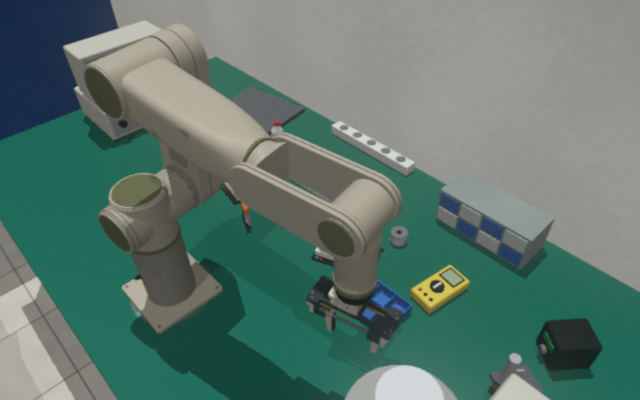

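The scene view shows the blue card in its stand at (306,135). There are two orange-topped candidates: (395,178), standing without a stand and with a pinkish side, and (417,213), in a white-walled stand with a green board. The rack runs from (270,185) to (350,250), with blue paint at the far end, the grey card in the middle and orange at the near end. I'll check the choice in one crop and measure.

```bash
cat > h.py <<'E'
import numpy as np,cv2
def cloud(s):
    R=cv2.Rodrigues(np.array(s["rvec"]))[0]; z=s["range_z"]; K=s["K"]
    v,u=np.mgrid[:400,:640]
    c=np.stack([(u-K[0,2])/K[0,0]*z,(v-K[1,2])/K[1,1]*z,z],-1)
    w=(c-np.array(s["tvec"]).ravel())@R; w[z==0]=np.nan
    return w
def rect(P):
    r=cv2.minAreaRect((P[:,:2]*1000).astype(np.float32)); b=cv2.boxPoints(r)
    return np.round(r[0],1),np.round(r[1],1),round(r[2],1)
E
python3 - <<'E'
from h import *
s=np.load("scene0.npz"); w=cloud(s); im=s["img"]
hsv=cv2.cvtColor(im,cv2.COLOR_RGB2HSV); H,S,V=[hsv[...,i].astype(int) for i in range(3)]
z=w[...,2]
def box(u0,v0,u1,v1):
    m=np.zeros((400,640),bool); m[v0:v1,u0:u1]=1; return m
blue=(H>105)&(H<130)&(S>150); orange=(H>5)&(H<22)&(S>150)
for n,m in dict(blue=blue&box(285,115,335,160),orange=orange&box(398,195,440,245),fake=orange&box(375,155,405,205)).items():
    print(n,m.sum(),"z",np.nanpercentile(z[m],[2,50,98]).round(3))
    t=m&(z>np.nanpercentile(z[m],98)-.006); P=w[t]; print("  top",t.sum(),*rect(P),P[:,2].mean().round(3))
# stands: white walls z 18..32mm
for n,b in dict(blue=box(285,120,335,165),orange=box(390,200,440,245)).items():
    t=b&(z>.02)&(z<.032)&(V>180)&(S<60); print("wall",n,t.sum(),*rect(w[t]))
    t=b&(z>.004)&(z<.012)&(V<80); print("base",n,t.sum(),*rect(w[t]))
# rack: everything z>0.03
b=box(255,165,365,265)
t=b&(z>.035)&(z<.12); print("rack",t.sum(),*rect(w[t]))
t=b&(z>.056)&(z<.068); print("backrest top",t.sum(),*rect(w[t]))
t=b&(z>.042)&(z<.05); print("lip/div top",t.sum(),*rect(w[t]))
for n,c in(("blue",blue),("orange",orange)):
    t=c&b&(z>.01); print("paint",n,t.sum(),*rect(w[t]),np.nanpercentile(z[t],98))
t=b&(z>.085); print("grey",t.sum(),*rect(w[t]),np.nanmax(z[t]))
c=cv2.resize(im[110:260,260:445],None,fx=4.3,fy=4,interpolation=cv2.INTER_CUBIC)
cv2.imwrite("pics/crop.png",c[:,:,::-1])
E
```

```text
blue 275 z [0.002 0.084 0.1  ]
  top 90 [ 431.6 -242.7] [18.4 88.4] 21.5 0.097
orange 227 z [-0.002  0.094  0.1  ]
  top 114 [397.4 229.4] [90.1 16.2] 79.7 0.097
fake 184 z [-0.002  0.087  0.092]
  top 104 [340.2  86.5] [89.2 15.9] 64.4 0.089
wall blue 95 [ 435.8 -242.2] [ 35.8 111.9] 26.9
base blue 154 [ 432.2 -242.5] [ 72.5 123. ] 22.0
wall orange 112 [399.  228.6] [111.5  34.9] 83.9
base orange 233 [397.5 230. ] [123.1  71.1] 79.8
rack 1207 [622.6 -13.8] [ 51.  367.5] 3.0
backrest top 314 [631.6 -12.8] [ 31.6 365.9] 3.0
lip/div top 359 [622.6 -13.8] [ 51.  367.5] 3.0
paint blue 226 [ 628.8 -137.4] [ 50.4 108.8] 2.8 0.06497203555844039
paint orange 259 [616.8 102.6] [ 50.7 110.6] 3.8 0.06442357146282912
grey 177 [622.8 -13.4] [16.6 90.4] 2.2 0.10749978065843262
```

View pics/crop.png

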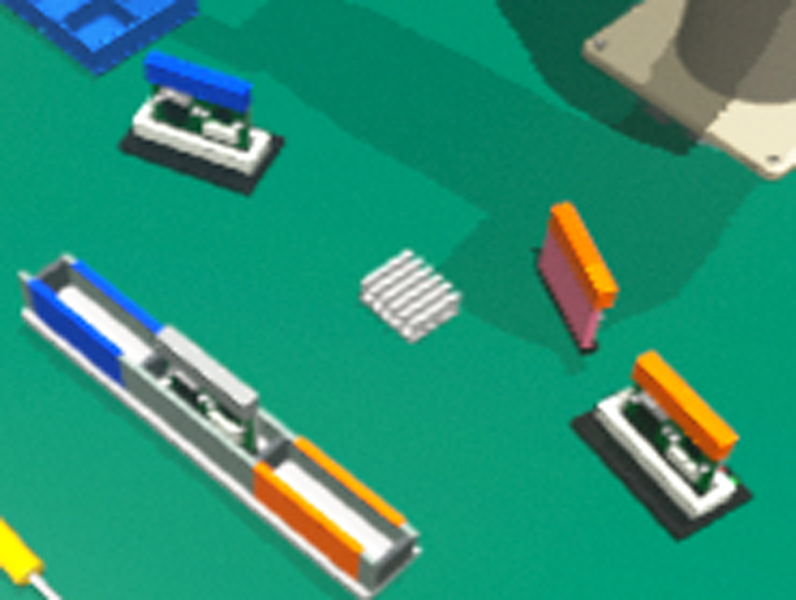

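The crop confirms the choice. The blue card in its stand is at crop (197,80). The orange card with a green board in a stand is at (685,400). The decoy at (575,250) has a pink board and no stand. The measured heights (98 mm), base sizes (123x71) and rack length (366) all match the description. Next I'll move above the blue card.

Call:
carry_out(
  motion=[
    [[0.45, 0.56, 0, 0, 0, 0.96], [0.45, 0.56, 0, 0, 0, 0.96], [0.45, 0.56, 0, 0, 0, 0.96], [0.45, 0.56, 0, 0, 0, 0.96], [0.45, 0.56, 0, 0, 0, 0.96], [0.45, 0.56, 0, 0, 0, 0.96], [0.45, 0.56, 0, 0, 0, 0.96], [0.45, 0.56, 0, 0, 0, 0.96], [0.45, 0.56, 0, 0, 0, 0.96], [0.45, 0.56, 0, 0, 0, 0.96]],
  ],
  claw=1,
  squeeze=25,
)

```text
time: 0.93
tcp_pos: [0.2965, -0.4088, 0.2182]
tool_rot: [-2.666, -1.66, -0.0]
contact_force: [-0.4, 0.1, 0.1]
opening: 0.0929
```

Call:
carry_out(
  motion=[
    [[0.45, 0.56, 0, 0, 0, 0.96], [0.45, 0.56, 0, 0, 0, 0.96], [0.45, 0.56, 0, 0, 0, 0.96], [0.45, 0.56, 0, 0, 0, 0.96], [0.45, 0.56, 0, 0, 0, 0.96], [0.45, 0.56, 0, 0, 0, 0.96], [0.45, 0.56, 0, 0, 0, 0.96], [0.45, 0.56, 0, 0, 0, 0.96], [0.45, 0.56, 0, 0, 0, 0.96], [0.45, 0.56, 0, 0, 0, 0.96]],
  ],
)

```text
time: 1.77
tcp_pos: [0.4314, -0.2409, 0.2182]
tool_rot: [-1.761, -2.601, -0.0]
contact_force: [0.3, -0.6, -0.4]
opening: 0.0928
```

Call:
carry_out(
  motion=[
    [[0, 0, 0, 0, 0, 0], [0, 0, 0, 0, 0, 0]],
  ],
)

```text
time: 1.93
tcp_pos: [0.4313, -0.2412, 0.2182]
tool_rot: [-1.765, -2.598, 0.0]
contact_force: [-0.4, 0.1, -0.2]
opening: 0.0929
```

```bash
cat >> h.py <<'E'
def where():
    from plant import state
    s=state(); R=cv2.Rodrigues(np.array(s["tool_rot"]))[0]
    print("t",round(s["time"],2),"tcp",(s["tcp_pos"]*1000).round(1),"yaw y",np.degrees(np.arctan2(R[1,1],R[0,1])).round(2),"zax",R[:,2].round(3),"F",s["contact_force"].round(1),"open",round(s["opening"]*1000,1))
E
python3 - <<'E'
from plant import *
from h import *
where()
s=snapshot("wrist"); w=cloud(s); im=s["img"]; np.savez("wrist1.npz",**s)
cv2.imwrite("pics/wrist1.png",im[:,:,::-1])
hsv=cv2.cvtColor(im,cv2.COLOR_RGB2HSV); H,S,V=[hsv[...,i].astype(int) for i in range(3)]; z=w[...,2]
m=(H>105)&(H<130)&(S>130)&(z>.092)&(z<.105)&(np.hypot(w[...,0]-.432,w[...,1]+.243)<.06)
print("blue top",m.sum(),*rect(w[m]),w[m][:,2].mean())
E
```

```text
t 1.93 tcp [ 431.3 -241.2  218.2] yaw y 21.63 zax [-0.001  0.    -1.   ] F [-0.4  0.1 -0.2] open 92.9
blue top 1236 [ 428.4 -245.5] [13.1 89.8] 21.8 0.09826966188213423
```

Call:
carry_out(
  motion=[
    [[-0.07, -0.1, -0.8, 0, 0, 0], [0, 0, -0.8, 0, 0, 0], [0, 0, -0.8, 0, 0, 0], [0, 0, -0.8, 0, 0, 0], [0, 0, -0.8, 0, 0, 0], [0, 0, -0.5, 0, 0, 0], [0, 0, -0.5, 0, 0, 0], [0, 0, 0, 0, 0, 0], [0, 0, 0, 0, 0, 0]],
  ],
)

```text
time: 2.73
tcp_pos: [0.4277, -0.2452, 0.0679]
tool_rot: [-1.768, -2.594, 0.0]
contact_force: [1.0, 0.5, -0.1]
opening: 0.093
```

Call:
carry_out(
  motion=[
    [[0, 0, 0, 0, 0, 0], [0, 0, 0, 0, 0, 0], [0, 0, 0, 0, 0, 0], [0, 0, 0, 0, 0, 0], [0, 0, 0, 0, 0, 0], [0, 0, 0, 0, 0, 0], [0, 0, 0, 0, 0, 0], [0, 0, 0, 0, 0, 0], [0, 0, 0, 0, 0, 0], [0, 0, 0, 0, 0, 0]],
  ],
  claw=-1,
  squeeze=25,
)

```text
time: 3.57
tcp_pos: [0.429, -0.2449, 0.0686]
tool_rot: [-1.766, -2.598, 0.0]
contact_force: [-0.2, -1.0, 0.3]
opening: 0.0309
```

Call:
carry_out(
  motion=[
    [[0, 0, 0, 0, 0, 0], [0, 0, 0, 0, 0, 0], [0, 0, 0, 0, 0, 0], [0, 0, 0, 0, 0, 0]],
  ],
)

```text
time: 3.9
tcp_pos: [0.429, -0.2449, 0.0686]
tool_rot: [-1.766, -2.598, -0.0]
contact_force: [0.2, 0.5, -0.6]
opening: 0.0135
```

Call:
carry_out(
  motion=[
    [[0, 0, 0, 0, 0, 0], [0, 0, 0, 0, 0, 0], [0, 0, 0.2, 0, 0, 0], [0, 0, 0.4, 0, 0, 0], [0, 0, 0.5, 0, 0, 0], [0, 0, 0.5, 0, 0, 0], [0, 0, 0.5, 0, 0, 0], [0, 0, 0.5, 0, 0, 0], [0, 0, 0.4, 0, 0, 0], [0, 0, 0.2, 0, 0, 0]],
  ],
)

```text
time: 4.73
tcp_pos: [0.4299, -0.2456, 0.1675]
tool_rot: [1.765, 2.595, -0.0]
contact_force: [0.1, 0.2, -2.9]
opening: 0.0137
```

```bash
python3 - <<'E'
from plant import *
from h import *
where()
for n in("wrist","scene"):
    s=snapshot(n); w=cloud(s); im=s["img"]; cv2.imwrite(f"pics/{n}2.png",im[:,:,::-1])
    hsv=cv2.cvtColor(im,cv2.COLOR_RGB2HSV); H,S,V=[hsv[...,i].astype(int) for i in range(3)]; z=w[...,2]
    m=(H>105)&(H<130)&(S>130)&(z>.15)&(np.hypot(w[...,0]-.432,w[...,1]+.243)<.07)
    if m.sum()>10: print(n,"blue",m.sum(),*rect(w[m]),np.nanpercentile(w[m][:,2],[2,50,98]))
    if n=="wrist":
        print("cam",(-cv2.Rodrigues(np.array(s["rvec"]))[0].T@np.array(s["tvec"])).round(3))
        b=(z>.056)&(z<.07)&(w[...,0]>.55); print("rack bk",b.sum())
E
```

```text
t 4.73 tcp [ 429.9 -245.6  167.5] yaw y 21.57 zax [ 0.003 -0.002 -1.   ] F [ 0.1  0.2 -2.9] open 13.7
wrist blue 3789 [ 417.3 -251.7] [43.6 90.8] 24.0 [0.18005428 0.19706651 0.19849652]
cam [ 0.398 -0.166  0.334]
rack bk 2658
scene blue 92 [ 422.8 -220.6] [17.2 39.4] 22.8 [0.17189822 0.19108163 0.19941704]
```

View pics/wrist2.png

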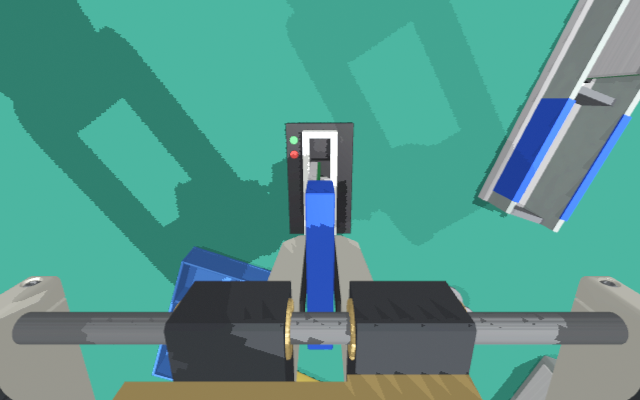

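The wrist view shows the blue card upright between the fingers at (320,260), with the empty stand behind it at (320,180) and the blue bay at upper right, near (540,150). Next I'll carry it over the bay.

Call:
carry_out(
  motion=[
    [[0.66, 0.36, 0, 0, 0, -0.37], [0.66, 0.36, 0, 0, 0, -0.37], [0.66, 0.36, 0, 0, 0, -0.37], [0.66, 0.36, 0, 0, 0, -0.37], [0.66, 0.36, 0, 0, 0, -0.37], [0.66, 0.36, 0, 0, 0, -0.37], [0.66, 0.36, 0, 0, 0, -0.37], [0.66, 0.36, 0, 0, 0, -0.37], [0.66, 0.36, 0, 0, 0, -0.37], [0.66, 0.36, 0, 0, 0, -0.37]],
  ],
)

```text
time: 5.67
tcp_pos: [0.6271, -0.1361, 0.1629]
tool_rot: [-2.161, -2.277, 0.002]
contact_force: [-0.4, -0.6, -2.0]
opening: 0.0137
```

Call:
carry_out(
  motion=[
    [[0, 0, 0, 0, 0, 0], [0, 0, 0, 0, 0, 0], [0, 0, 0, 0, 0, 0]],
  ],
)

```text
time: 5.92
tcp_pos: [0.626, -0.137, 0.1633]
tool_rot: [-2.159, -2.28, 0.002]
contact_force: [0.3, 0.5, -1.9]
opening: 0.0138
```

```bash
python3 - <<'E'
from plant import *
from h import *
where()
s=snapshot("wrist"); w=cloud(s); im=s["img"]; cv2.imwrite("pics/wrist3.png",im[:,:,::-1]); np.savez("wrist3.npz",**s)
hsv=cv2.cvtColor(im,cv2.COLOR_RGB2HSV); H,S,V=[hsv[...,i].astype(int) for i in range(3)]; z=w[...,2]
a=np.radians(2.9); ux=np.array([np.cos(a),np.sin(a)]); uy=np.array([-ux[1],ux[0]])
d=w[...,:2]-np.array([.6228,-.0138]); X=d@ux*1000; Y=d@uy*1000
reg=(abs(X)<40)&(abs(Y)<200)
for z0,z1 in((.044,.0505),(.058,.0655),(.008,.018)):
    m=reg&(z>z0)&(z<z1)
    h,_=np.histogram(X[m],np.arange(-40,41,4)); print(z0,m.sum(),h)
m=reg&(z>.045)&(z<.07)
t=m&(z>.058); print("backrest X",np.percentile(X[t],[1,50,99]).round(1),np.percentile(Y[t],[0,100]).round(1))
t=m&(z<.0505)&(abs(Y+123)<45); print("lip X",np.percentile(X[t],[1,50,99]).round(1))
t=m&(z<.0505)&(abs(X)<10); print("dividers Y",np.histogram(Y[t],np.arange(-200,200,10)))
t=reg&(z>.045)&(z<.07)
print("rack fit",*rect(w[t]))
E
```

```text
t 5.92 tcp [ 626.  -137.   163.3] yaw y 3.12 zax [-0.002  0.    -1.   ] F [ 0.3  0.5 -1.9] open 13.8
0.044 1949 [   0    0    0  427 1060  116   35   28   35   28   35   28   35  122
    0    0    0    0    0    0]
0.058 1693 [   0    0    0    0    0    0    0    0    0    0    0    0    0  232
 1127  334    0    0    0    0]
0.008 4445 [  0   0 442   6 106 705 655 181 155 155 150 192 737 913   0   0  48   0
   0   0]
backrest X [14.8 18.2 21.6] [-161.7   33.6]
lip X [-26.2 -22.6  15.7]
dividers Y (array([ 0,  0,  0,  0,  0,  0,  0,  0,  0,  0,  0,  0,  0, 66, 91,  0,  0,
        0,  0,  0,  0,  0,  0,  0,  0,  0,  0,  0,  0,  0,  0,  0,  0,  0,
        0,  0,  0,  0,  0]), array([-200, -190, -180, -170, -160, -150, -140, -130, -120, -110, -100,
        -90,  -80,  -70,  -60,  -50,  -40,  -30,  -20,  -10,    0,   10,
         20,   30,   40,   50,   60,   70,   80,   90,  100,  110,  120,
        130,  140,  150,  160,  170,  180,  190]))
rack fit [623.8 -78.3] [ 48.1 203.9] 2.9
```

View pics/wrist3.png

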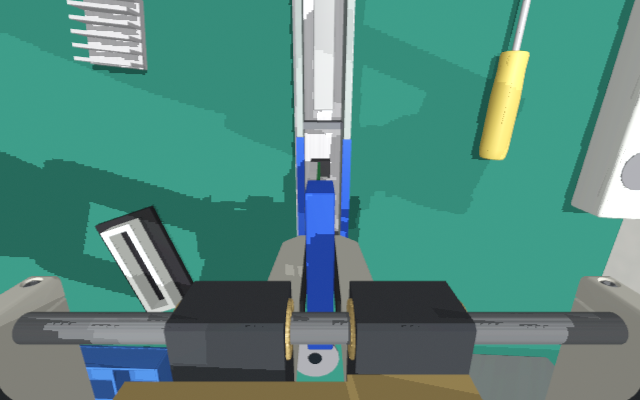

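The wrist view shows the card at (320,250) lined up between the lip at (300,190) and the backrest at (347,190). Now I'll lower it.

Call:
carry_out(
  motion=[
    [[0.05, 0.07, -0.3, 0, 0, 0], [0, 0, -0.5, 0, 0, 0], [0, 0, -0.5, 0, 0, 0], [0, 0, -0.5, 0, 0, 0], [0, 0, -0.4, 0, 0, 0], [0, 0, -0.3, 0, 0, 0], [0, 0, -0.2, 0, 0, 0], [0, 0, -0.1, 0, 0, 0], [0, 0, 0, 0, 0, 0], [0, 0, 0, 0, 0, 0]],
  ],
)

```text
time: 6.8
tcp_pos: [0.6289, -0.135, 0.0813]
tool_rot: [2.161, 2.28, 0.001]
contact_force: [0.6, 0.7, -2.5]
opening: 0.0138
```

```bash
python3 - <<'E'
from h import *
where()
E
```

```text
t 6.8 tcp [ 628.9 -135.    81.3] yaw y 3.07 zax [ 0.001 -0.    -1.   ] F [ 0.6  0.7 -2.5] open 13.8
```

Call:
carry_out(
  motion=[
    [[0, 0, -0.08, 0, 0, 0], [0, 0, -0.08, 0, 0, 0], [0, 0, -0.06, 0, 0, 0], [0, 0, -0.04, 0, 0, 0], [0, 0, -0.03, 0, 0, 0], [0, 0, 0, 0, 0, 0], [0, 0, 0, 0, 0, 0]],
  ],
)

```text
time: 7.38
tcp_pos: [0.6287, -0.1349, 0.0726]
tool_rot: [2.161, 2.28, 0.0]
contact_force: [-2.1, 0.7, 3.3]
opening: 0.0139
```

Call:
carry_out(
  motion=[
    [[0, 0, -0.03, 0, 0, 0], [0, 0, -0.03, 0, 0, 0], [0, 0, 0, 0, 0, 0], [0, 0, 0, 0, 0, 0]],
  ],
)

```text
time: 7.72
tcp_pos: [0.629, -0.1349, 0.0726]
tool_rot: [2.16, 2.28, 0.001]
contact_force: [-7.5, 2.3, 15.6]
opening: 0.0139
```

It is in contact with the floor (15 N upward at TCP 72.6 mm, as predicted). I'll ease off a little and open.

Call:
carry_out(
  motion=[
    [[0, 0, 0.04, 0, 0, 0], [0, 0, 0, 0, 0, 0]],
  ],
)

```text
time: 7.88
tcp_pos: [0.629, -0.1349, 0.0726]
tool_rot: [2.16, 2.279, 0.001]
contact_force: [-3.5, 1.1, 9.2]
opening: 0.0138
```

Call:
carry_out(
  motion=[
    [[0, 0, 0, 0, 0, 0], [0, 0, 0, 0, 0, 0], [0, 0, 0, 0, 0, 0], [0, 0, 0, 0, 0, 0], [0, 0, 0, 0, 0, 0], [0, 0, 0, 0, 0, 0], [0, 0, 0, 0, 0, 0]],
  ],
  claw=0.1,
)

```text
time: 8.47
tcp_pos: [0.6284, -0.1348, 0.0712]
tool_rot: [-2.161, -2.28, 0.0]
contact_force: [0.2, 0.5, -0.5]
opening: 0.0505
```

Call:
carry_out(
  motion=[
    [[0, 0, 0.3, 0, 0, 0], [0, 0, 0.6, 0, 0, 0], [0, 0, 0.8, 0, 0, 0], [0, 0, 0.8, 0, 0, 0], [0, 0, 0.8, 0, 0, 0], [0, 0, 0.8, 0, 0, 0], [0, 0, 0.5, 0, 0, 0], [0, 0, 0, 0, 0, 0]],
  ],
)

```text
time: 9.13
tcp_pos: [0.6308, -0.1355, 0.2153]
tool_rot: [2.156, 2.275, 0.006]
contact_force: [1.2, -1.2, 1.2]
opening: 0.0511
```

```bash
cat > chk.py <<'E'
from plant import *
from h import *
import sys
a=np.radians(2.9); ux=np.array([np.cos(a),np.sin(a)]); uy=np.array([-ux[1],ux[0]])
def chk(cam,col,Y0):
    s=snapshot(cam); w=cloud(s); im=s["img"]; cv2.imwrite(f"pics/chk_{cam}_{col}.png",im[:,:,::-1])
    hsv=cv2.cvtColor(im,cv2.COLOR_RGB2HSV); H,S,V=[hsv[...,i].astype(int) for i in range(3)]; z=w[...,2]
    c=((H>105)&(H<130) if col=="blue" else (H>5)&(H<22))&(S>130)
    d=w[...,:2]-np.array([.6217,-.0138]); X=d@ux*1000; Y=d@uy*1000-Y0
    m=c&(abs(X)<60)&(abs(Y)<70)&(z>.072)
    if not m.any(): print(cam,"none"); return
    t=m&(z>z[m].max()-.006)
    print(cam,col,m.sum(),"top z",(np.percentile(z[m],98)*1000).round(1),"X",np.percentile(X[t],[2,50,98]).round(1),"Y",np.percentile(Y[t],[1,99]).round(1))
where()
for c in("wrist","scene"): chk(c,sys.argv[1],float(sys.argv[2]))
E
python3 chk.py blue -120
```

```text
t 9.13 tcp [ 630.8 -135.5  215.3] yaw y 3.07 zax [ 0.008 -0.002 -1.   ] F [ 1.2 -1.2  1.2] open 51.1
wrist blue 1363 top z 322.8 X [-53.8 -52.9 -51.8] Y [13.6 28.1]
scene blue 178 top z 104.5 X [-54.1 -54.1 -54.1] Y [22.5 22.5]
```

```bash
sed -i 's/&(z>.072)/\&(z>.072)\&(z<.115)\&(abs(X)<35)/' chk.py; python3 chk.py blue -120
python3 -c "
import cv2;a=cv2.imread('pics/chk_scene_blue.png')[160:270,250:370];b=cv2.imread('pics/chk_wrist_blue.png')
import numpy as np
cv2.imwrite('pics/v4.png',np.vstack([cv2.resize(a,(640,586//2*1),interpolation=2)[:293],cv2.resize(b,(480,300)).copy() if 0 else cv2.resize(b,(640,300))]))"
```

```text
t 9.23 tcp [ 628.9 -135.   210.2] yaw y 3.07 zax [ 0.002 -0.001 -1.   ] F [ 0.  -0.3 -0.2] open 51.1
wrist blue 1363 top z 103.7 X [-5.9  0.5  6.5] Y [-46.   42.4]
scene blue 178 top z 104.0 X [-5.   1.6  9.4] Y [-44.3  43.6]
```

View pics/v4.png

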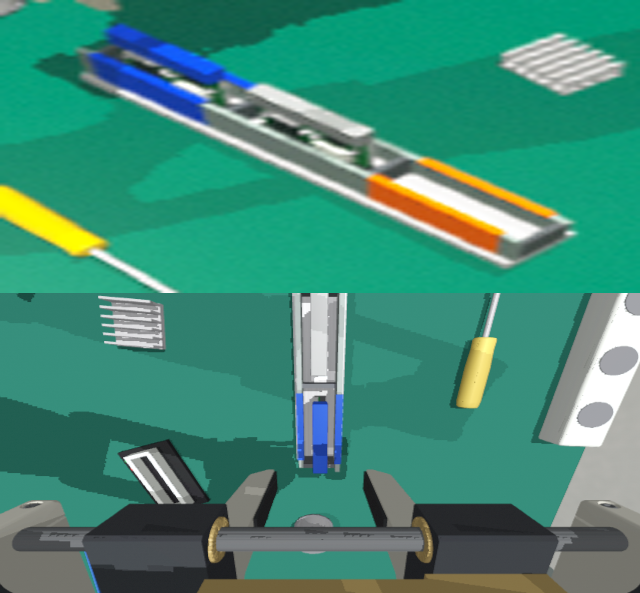

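The blue card stands upright and centred in its bay (scene crop top-left, wrist (320,435); offsets within 2 mm, top at 104 mm against a nominal 102). Now for the orange card.

Call:
carry_out(
  motion=[
    [[-0.55, 0.87, 0, 0, 0, -0.19], [-0.55, 0.87, 0, 0, 0, -0.19], [-0.55, 0.87, 0, 0, 0, -0.19], [-0.55, 0.87, 0, 0, 0, -0.19], [-0.55, 0.87, 0, 0, 0, -0.19], [-0.55, 0.87, 0, 0, 0, -0.19], [-0.55, 0.87, 0, 0, 0, -0.19]],
  ],
  claw=1,
)

```text
time: 9.92
tcp_pos: [0.511, 0.0489, 0.2072]
tool_rot: [-2.289, -2.148, 0.004]
contact_force: [0.6, 0.9, 0.6]
opening: 0.0911
```

Call:
carry_out(
  motion=[
    [[-0.55, 0.87, 0, 0, 0, -0.19], [-0.55, 0.87, 0, 0, 0, -0.19], [-0.55, 0.87, 0, 0, 0, -0.19], [-0.55, 0.87, 0, 0, 0, -0.19], [-0.55, 0.87, 0, 0, 0, -0.19], [-0.55, 0.87, 0, 0, 0, -0.19], [-0.55, 0.87, 0, 0, 0, -0.19], [0, 0, 0, 0, 0, 0], [0, 0, 0, 0, 0, 0], [0, 0, 0, 0, 0, 0]],
  ],
)

```text
time: 10.75
tcp_pos: [0.3971, 0.23, 0.2082]
tool_rot: [-2.409, -2.016, 0.003]
contact_force: [0.4, -0.9, -0.0]
opening: 0.093
```

```bash
python3 - <<'E'
from plant import *
from h import *
where()
s=snapshot("wrist"); w=cloud(s); im=s["img"]
cv2.imwrite("pics/wrist5.png",im[:,:,::-1])
hsv=cv2.cvtColor(im,cv2.COLOR_RGB2HSV); H,S,V=[hsv[...,i].astype(int) for i in range(3)]; z=w[...,2]
m=(H>5)&(H<22)&(S>130)&(z>.092)&(z<.105)&(np.hypot(w[...,0]-.3975,w[...,1]-.23)<.06)
print("orange top",m.sum(),*rect(w[m]),w[m][:,2].mean())
E
```

```text
t 10.75 tcp [397.1 230.  208.2] yaw y -10.16 zax [-0.002 -0.001 -1.   ] F [ 0.4 -0.9 -0. ] open 93.0
orange top 1357 [394.8 229.1] [89.1 13.9] 80.2 0.09825919463803354
```

View pics/wrist5.png

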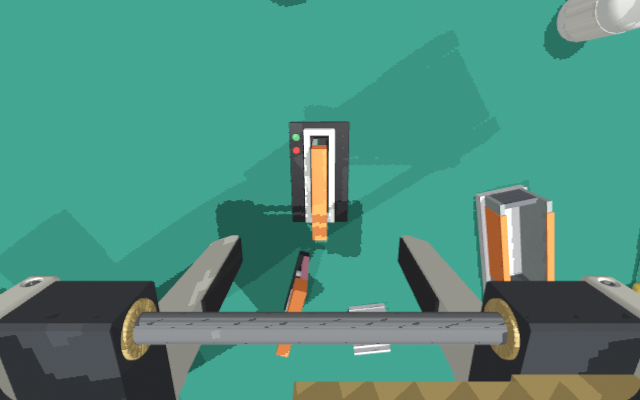

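The wrist view shows the orange card in its stand at (320,190), between the open fingers, with the pink decoy at (292,300), well clear of the descent. Descending and gripping.

Call:
carry_out(
  motion=[
    [[-0.04, 0, -0.77, 0, 0, 0], [0, 0, -0.8, 0, 0, 0], [0, 0, -0.8, 0, 0, 0], [0, 0, -0.8, 0, 0, 0], [0, 0, -0.6, 0, 0, 0], [0, 0, -0.5, 0, 0, 0], [0, 0, -0.4, 0, 0, 0], [0, 0, 0, 0, 0, 0]],
  ],
)

```text
time: 11.47
tcp_pos: [0.3948, 0.2283, 0.066]
tool_rot: [-2.412, -2.011, 0.008]
contact_force: [-0.6, 0.1, -0.7]
opening: 0.0934
```

Call:
carry_out(
  motion=[
    [[0, 0, 0, 0, 0, 0], [0, 0, 0, 0, 0, 0], [0, 0, 0, 0, 0, 0], [0, 0, 0, 0, 0, 0], [0, 0, 0, 0, 0, 0], [0, 0, 0, 0, 0, 0], [0, 0, 0, 0, 0, 0], [0, 0, 0, 0, 0, 0], [0, 0, 0, 0, 0, 0], [0, 0, 0, 0, 0, 0]],
  ],
  claw=-1,
)

```text
time: 12.3
tcp_pos: [0.3962, 0.2305, 0.0692]
tool_rot: [2.41, 2.015, -0.0]
contact_force: [0.4, -0.1, -0.8]
opening: 0.0315
```

Call:
carry_out(
  motion=[
    [[0, 0, 0, 0, 0, 0], [0, 0, 0, 0, 0, 0], [0, 0, 0, 0, 0, 0], [0, 0, 0, 0, 0, 0], [0, 0, 0, 0, 0, 0], [0, 0, 0, 0, 0, 0]],
  ],
)

```text
time: 12.8
tcp_pos: [0.3963, 0.2305, 0.0692]
tool_rot: [-2.411, -2.015, 0.0]
contact_force: [-0.1, 0.1, 0.1]
opening: 0.0138
```

Call:
carry_out(
  motion=[
    [[0, 0, 0.2, 0, 0, 0], [0, 0, 0.4, 0, 0, 0], [0, 0, 0.5, 0, 0, 0], [0, 0, 0.5, 0, 0, 0], [0, 0, 0.5, 0, 0, 0], [0, 0, 0.5, 0, 0, 0], [0, 0, 0.4, 0, 0, 0], [0, 0, 0.2, 0, 0, 0], [0, 0, 0, 0, 0, 0]],
  ],
)

```text
time: 13.55
tcp_pos: [0.3972, 0.2309, 0.1669]
tool_rot: [2.41, 2.014, 0.004]
contact_force: [0.9, 0.1, -2.0]
opening: 0.0137
```

Call:
carry_out(
  motion=[
    [[0.73, -0.42, 0, 0, 0, 0.26], [0.73, -0.42, 0, 0, 0, 0.26], [0.73, -0.42, 0, 0, 0, 0.26], [0.73, -0.42, 0, 0, 0, 0.26], [0.73, -0.42, 0, 0, 0, 0.26], [0.73, -0.42, 0, 0, 0, 0.26], [0.73, -0.42, 0, 0, 0, 0.26], [0.73, -0.42, 0, 0, 0, 0.26], [0.73, -0.42, 0, 0, 0, 0.26], [0.73, -0.42, 0, 0, 0, 0.26]],
  ],
)

```text
time: 14.38
tcp_pos: [0.6156, 0.1037, 0.1635]
tool_rot: [-2.165, -2.275, 0.003]
contact_force: [-0.0, -0.1, -1.1]
opening: 0.0139
```

Call:
carry_out(
  motion=[
    [[0, 0, 0, 0, 0, 0], [0, 0, 0, 0, 0, 0], [0, 0, 0, 0, 0, 0]],
  ],
)

```text
time: 14.63
tcp_pos: [0.6143, 0.1046, 0.1639]
tool_rot: [-2.167, -2.273, 0.003]
contact_force: [-0.3, -0.8, -2.4]
opening: 0.0137
```

```bash
python3 - <<'E'
from plant import *
from h import *
where()
s=snapshot("wrist"); w=cloud(s); im=s["img"]; cv2.imwrite("pics/wrist6.png",im[:,:,::-1])
z=w[...,2]; a=np.radians(2.9); ux=np.array([np.cos(a),np.sin(a)]); uy=np.array([-ux[1],ux[0]])
d=w[...,:2]-np.array([.6217,-.0138]); X=d@ux*1000; Y=d@uy*1000
reg=(abs(X)<35)&(Y>60)&(Y<190)
t=reg&(z>.058)&(z<.0655); print("backrest",t.sum(),np.median(X[t]).round(1))
t=reg&(z>.043)&(z<.0505)&(X<-10); print("lip",t.sum(),np.median(X[t]).round(1))
t=reg&(z>.043)&(z<.0505)&(abs(X)<10); print("div Y",t.sum(),np.percentile(Y[t],[2,50,98]).round(1))
hsv=cv2.cvtColor(im,cv2.COLOR_RGB2HSV); H,S=hsv[...,0],hsv[...,1]
m=(H>5)&(H<22)&(S>130)&(z>.185)&(z<.205)&(abs(Y-120)<70)&(abs(X)<20); print("card top",m.sum(),np.percentile(Y[m],[1,99]),np.percentile(X[m],[2,98]),np.median(z[m]))
E
```

```text
t 14.63 tcp [614.3 104.6 163.9] yaw y 2.74 zax [-0.002  0.    -1.   ] F [-0.3 -0.8 -2.4] open 13.7
backrest 859 19.4
lip 879 -21.2
div Y 154 [177.5 180.2 182.8]
card top 3557 [ 73.21006577 161.83944883] [-8.83357182  4.56754318] 0.192854914344026
```

View pics/wrist6.png

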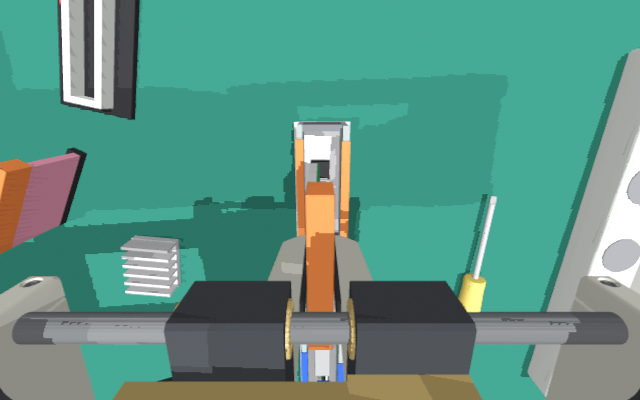

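The wrist view shows the orange card at (320,260) between the lip at (300,190) and the backrest at (346,190), needing about 1.5 mm and 2 mm of correction. Lowering.

Call:
carry_out(
  motion=[
    [[0.05, 0.07, -0.3, 0, 0, 0], [0, 0, -0.5, 0, 0, 0], [0, 0, -0.5, 0, 0, 0], [0, 0, -0.5, 0, 0, 0], [0, 0, -0.4, 0, 0, 0], [0, 0, -0.3, 0, 0, 0], [0, 0, -0.2, 0, 0, 0], [0, 0, -0.1, 0, 0, 0], [0, 0, 0, 0, 0, 0], [0, 0, 0, 0, 0, 0]],
  ],
)

```text
time: 15.52
tcp_pos: [0.6172, 0.1067, 0.0819]
tool_rot: [2.167, 2.274, 0.001]
contact_force: [-0.5, 0.0, -1.5]
opening: 0.0136
```

Call:
carry_out(
  motion=[
    [[0, 0, -0.08, 0, 0, 0], [0, 0, -0.06, 0, 0, 0], [0, 0, -0.05, 0, 0, 0], [0, 0, -0.03, 0, 0, 0], [0, 0, 0, 0, 0, 0], [0, 0, 0, 0, 0, 0]],
  ],
)

```text
time: 16.02
tcp_pos: [0.6168, 0.1066, 0.0746]
tool_rot: [-2.167, -2.275, 0.0]
contact_force: [-0.1, 1.2, -0.9]
opening: 0.014
```

Call:
carry_out(
  motion=[
    [[0, 0, -0.03, 0, 0, 0], [0, 0, -0.03, 0, 0, 0], [0, 0, 0, 0, 0, 0], [0, 0, 0, 0, 0, 0]],
  ],
)

```text
time: 16.35
tcp_pos: [0.6172, 0.1067, 0.0733]
tool_rot: [2.167, 2.274, 0.001]
contact_force: [0.3, 0.1, 0.8]
opening: 0.0137
```

Light contact with the floor. Releasing and rising.

Call:
carry_out(
  motion=[
    [[0, 0, 0, 0, 0, 0], [0, 0, 0, 0, 0, 0], [0, 0, 0, 0, 0, 0], [0, 0, 0, 0, 0, 0], [0, 0, 0, 0, 0, 0], [0, 0, 0, 0, 0, 0], [0, 0, 0, 0, 0, 0]],
  ],
  claw=0.1,
)

```text
time: 16.93
tcp_pos: [0.6168, 0.1066, 0.0728]
tool_rot: [-2.167, -2.275, 0.0]
contact_force: [-0.1, -0.4, 0.5]
opening: 0.0506
```

Call:
carry_out(
  motion=[
    [[0, 0, 0.3, 0, 0, 0], [0, 0, 0.6, 0, 0, 0], [0, 0, 0.8, 0, 0, 0], [0, 0, 0.8, 0, 0, 0], [0, 0, 0.8, 0, 0, 0], [0, 0, 0.8, 0, 0, 0], [0, 0, 0.5, 0, 0, 0], [0, 0, 0, 0, 0, 0], [0, 0, 0, 0, 0, 0]],
  ],
)

```text
time: 17.68
tcp_pos: [0.6176, 0.1067, 0.2123]
tool_rot: [2.166, 2.273, 0.003]
contact_force: [-0.3, -0.1, -1.2]
opening: 0.051
```

```bash
python3 chk.py orange 120; python3 chk.py blue -120
```

```text
t 17.68 tcp [617.6 106.7 212.3] yaw y 2.77 zax [ 0.003  0.    -1.   ] F [-0.3 -0.1 -1.2] open 51.0
wrist orange 1385 top z 103.6 X [-5.8  0.7  7.3] Y [-45.1  43.3]
scene orange 226 top z 104.1 X [-4.1  3.2 10.1] Y [-42.8  42.6]
t 17.78 tcp [616.1 106.6 209.4] yaw y 2.77 zax [-0.002 -0.    -1.   ] F [-0.6  0.7 -0.6] open 51.2
wrist blue 379 top z 103.4 X [-6.4  0.4  6. ] Y [19.3 43.6]
scene blue 177 top z 104.5 X [-4.8  2.6  9.4] Y [-43.5  41.1]
```

View pics/chk_scene_orange.png

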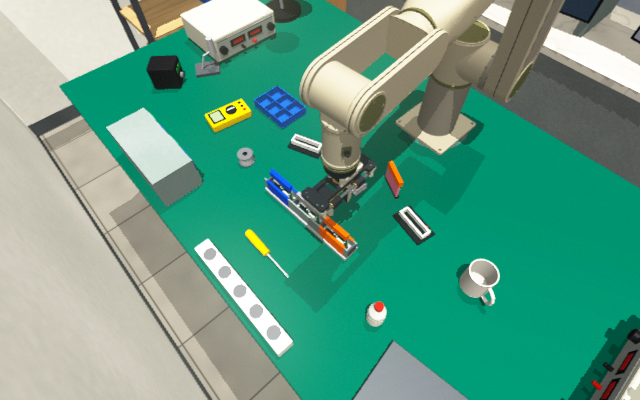

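The scene view shows blue at (280,182), grey at (310,205) and orange at (337,232), all standing in the rack. Both stands are empty, and the decoy and bystanders are where they were. The gripper is clear, so I'm handing in.

```bash
python3 -c "
from plant import *
print(job_done())"
```

```text
the job is handed in; nothing more can be done
None
```

I moved the blue card and the orange card from their stands into the bays of their own colour and handed the job in at about 18 s of the 54 s allowed. The hand-in gives no verdict.

- **Blue card:** in the last check it stood upright in the blue bay, within about 3 mm of the bay's middle each way.
- **Orange card:** it stood upright in the orange bay, also within about 3 mm of the middle each way.
- **Height:** both card tops read about 104 mm against a nominal 102 mm, which is within the calibration error, so both feet are on the rack floor.
- **Everything else:** in the last scene picture the grey card, the pink look-alike and the bystanders in view looked unmoved. I checked this by eye and did not measure them again. The gripper was open and well above the rack.

The scene and wrist cameras disagreed by 2 to 5 mm on positions, so I aimed between the two readings. When I set the blue card down, it briefly pressed on the floor with about 16 N, and I eased off before releasing it.

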